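# Free the glued remote from its clamp

## Task

The glue on the little white remote control in the desk clamp has set. Take the red clamp bar by its yellow side handle and swing it up until it stands nearly upright, then slide the remote out from beneath it, low and straight out of the clamp's open end, and lay it flat on the desk just beyond that end, fully clear of the clamp. Leave the bar standing up, do not pull the remote before the bar is up, and leave the other things on the desk where they are.

Things in the scene. Friction and masses are not known exactly. Their poses are not given: they have to be found in the camera images.
- clamp: glue clamp fixed to the desk: blue bed, top 8 mm above the desk. Origin on the desk below the middle of the channel, z up. In its frame (mm) the bed spans x -45 to 70, y -32 to 44; the open end faces -y (robot's right). At y 38 to 43 a stop 14 high; two side rails (inner faces x = -24 and 24, y -4 to 36, tops 13 high). Bar hinge axis: along y, x = 52, 28 high, in cheeks 40 high
- bar (a joint): angle (rad) of the red clamp bar, 20 mm wide, which crosses the channel along the clamp's x, centred at its y = 13 mm. 0: down over the remote (as at the start); grows as the handle end swings up and over towards the hinge; stop at 1.5 (nearly upright). Stiff hinge: the bar stays where it is left; moving it takes about 2 N at the handle
- bar_grip (a point): middle of the bar's handle: a yellow round grip, 13 mm diameter, 44 mm long, parallel to the hinge axis, sticking out sideways from the bar's free end towards the clamp's +y, 117 mm from the hinge axis. Bar down: at x = -65, y = 52 mm in the clamp's frame, 28 mm above the desk. Its axes turn with the bar; y runs along the grip
- remote_center (a point): centre (half-way up) of the white remote control with coloured buttons, 105 mm long (its x), 40 mm wide (its y), 8 mm thick, about 40 g. It lies flat on the bed along the clamp's y, under the bar; its last 38 mm or so overhang the open end, underside 8 mm above the desk, and can be pinched there across its width
- hub: bystander: pale grey USB hub, 30 x 100 x 14 mm, loose; origin under its centre
- reader: bystander: black card reader, 34 x 73 x 10 mm, loose; origin under its centre
- rubber: bystander: blue and white eraser, 22 x 44 x 12 mm, loose; origin under its centre
Mind the look-alikes: they are no part of the job. Leave any pink look-alike of the part that bears remote_center alone.

How it is judged:
By the outcome, as a careful person would: the job done as asked, in the order asked, and still so for the second after the job is handed in, with the robot touching nothing.
It also fails if it takes over 50 s, if anything falls off the work surface, if the arm or the gripper's body presses on something with over 40 N, if the wrist force passes 120 N, or if a joint passes its speed limit or range.

## Robot

A 6-joint arm with a two-finger parallel gripper is mounted at the origin on a cart in front of the work surface, level with it; the furniture and walls round the work are solid. World frame = base frame: x ahead of the robot, y to its left, z up, the work surface at z = 0. Lengths are in mm, angles in degrees, forces in N, time in s.
With the tool pointing down it reaches from about 350 to 850 mm from the base axis. Payload 8.1 kg.
Tool frame: the origin (TCP) lies midway between the tips of the shut fingers; the grasp point (between the pads) lies 19 mm behind it; z points along the fingers, y is the line along which they close (so a half turn about z gives the same grasp; the last joint's range is limited). The gripper opens to 85 mm and grips with 20 to 120 N. Pads are 22 mm wide; open, the fingers measure 114 mm over their backs; the gripper's body (76 mm by 85 mm) begins 54 mm behind the grasp point. The pads swing forward as they close: fully open they stand 13 mm farther back than shut.
Start: joints at [-77.888, 7.471, 85.268, -0, 87.261, -4.893], TCP at [175.497, -573.765, 231.292] pointing down, gripper open.
Joint ranges: [-169.43, 169.43], [-51.17, 129.36], [1.28, 143.12], [-76.62, 256.62], [0, 156.53], [-152.29, 152.29]. Speed limits (degrees/s): [136.94, 136.94, 159.86, 180, 180, 180].

## Interface

Orientations are given as [roll, pitch, yaw] about the fixed x, y, z axes, in that order (R = Rz(yaw) Ry(pitch) Rx(roll)).
In Python, from bench import r gives the robot as it stands. The module is installed in compiled form; this text tells all that it offers.
- The arm moves only by the tool jog_arm, never from a script. Its argument "rows" is a list of rows, each a list of 2 entries, a list of its own where there are three numbers: the shift along the tool's x, y, z in mm, then the turn, a rotation vector about the tool's x, y, z in rad. A call has 1 to 10 rows; each row is the pose to reach, as a shift and turn from the pose commanded when the call began, along the tool's axes at that moment; what a row does not reach only later rows make up. A row lasts 1/10 s, in which the tool goes at most 50 mm and 8.59 degrees, less where a joint would pass 70% of its speed; a pose out of reach is approached as far as the arm can. A call with a gripper value outside its range is refused whole. "grip" is the finger opening in mm, from 0 to 85.4, set as the call begins (left out, the last holds). The fingers move at their own pace and stop on an object; "force" is the grip in N (left out, the last holds). Time passes only in rows, so rows that repeat a pose let the fingers close. It gives the time, the measured TCP pose, the force, the opening and the grip force at its end, in the units of the state.
- r.sense(): the state, without advancing time (a new reading comes with each control period).
- r.snapshot(name): name is "scene" or "top" or "wrist"; returns (picture, depth): 480x640x3 uint8, blue, green, red; 480x640 float32, mm along the optical axis (not along the pixel's ray), 0 where there is no reading.
- r.camera_params(name): a dict with "fx", "fy", "cx", "cy" (pixels), "dist_coeffs" ([k1, k2, p1, p2, k3] as OpenCV has them; the pictures are not rectified), "pose" (4x4, takes a point from camera to world coordinates); the wrist camera has in their place "tool_from_camera" (4x4, takes a point from camera to tool coordinates, whose origin is the TCP and whose axes are the flange's). Camera axes: x right, y down, z forward; pixel columns grow to the right and rows downward; lengths in mm; the calibration is good to about 2 mm. A picture is of the moment at which its call begins: read the wrist's pose just before it. camera_params takes no time and is no camera call.
- r.hand_in(): hands the job in; it is judged then, once.
The state is a dict: "time": time; "joint_pos": joint angles; "qd": joint speeds; "joint_efforts": joint torques, N m; "tool_pos": TCP position; "tcp_rot": TCP orientation; "ft_force": force on the tool from outside, world axes, zero at the start; "wrist_torque": the same for the moment, N m; "finger_gap": finger opening in mm; "grip_force": force on a finger pad.
Only numpy, scipy, OpenCV 4.12 (cv2) and the standard library are available. Lean on these libraries where they do the work, as an engineer would, in place of code of your own. Each camera call takes 0.05 s, during which the arm holds its last target. There are 200 camera calls.

## Working session

There is one attempt and no reset: what is moved stays moved. The work goes in short steps, Python scripts to look and compute and a tool call to move; the robot and the scene stay as the last step left them, time stands still between calls to the robot, and variables do not carry over. Pictures are saved under pics/ and viewed, at most 10 in all, crops included, and the job is handed in when it is done.

Besides the shell and the picture viewer there is one more tool, called in YAML: its name, and indented under it one key for each argument. jog_arm: Moves the arm, as the interface text tells. Its arguments: {"type":"object","properties":{"rows":{"type":"array"},"grip":{"type":"number"},"force":{"type":"number"}},"required":["rows"]}

```bash
mkdir -p pics; python3 - <<'E'
from bench import r
import cv2,numpy as np
for n in("scene","top"):
    p,d=r.snapshot(n); cv2.imwrite(f"pics/{n}0.png",p); np.save(f"{n}0.npy",d)
    c=r.camera_params(n); print(n,c["fx"],c["cx"],c["cy"],c["dist_coeffs"],np.round(c["pose"],3).tolist())
print(r.camera_params("wrist")); print(r.sense())
E
```

```text
scene 479.7950146822165 311.5883244786159 233.69798781919533 [-0.03090043  0.          0.          0.          0.        ] [[0.938, 0.282, -0.2, 672.021], [0.345, -0.769, 0.538, -563.653], [-0.002, -0.574, -0.819, 741.731], [0.0, 0.0, 0.0, 1.0]]
top 519.9632033984826 319.0295090501037 243.7835350235709 [-0.10510466  0.          0.          0.          0.        ] [[-0.001, -0.986, 0.168, 358.102], [-1.0, -0.001, -0.011, -105.686], [0.011, -0.168, -0.986, 889.426], [0.0, 0.0, 0.0, 1.0]]
{'fx': 430.818247495047, 'fy': 430.818247495047, 'cx': 327.0147168075635, 'cy': 247.83427624119517, 'dist_coeffs': array([0.01485328, 0.        , 0.        , 0.        , 0.        ]), 'tool_from_camera': array([[-7.86202186e-05, -9.60153356e-01, -2.79473659e-01,
         7.18928138e+01],
       [ 9.99999990e-01, -4.31016810e-05, -1.33236149e-04,
        -1.87686006e-01],
       [ 1.15881351e-04, -2.79473667e-01,  9.60153350e-01,
        -1.43251007e+02],
       [ 0.00000000e+00,  0.00000000e+00,  0.00000000e+00,
         1.00000000e+00]])}
{'time': 0.1, 'joint_pos': array([-7.78890474e+01,  7.51274275e+00,  8.53235420e+01,  5.87621566e-04,
        8.72603948e+01, -4.89288401e+00]), 'qd': array([-0.0231871 , -0.10056162, -0.22319666,  0.0420365 ,  0.05388389,
       -0.09873226]), 'joint_efforts': array([ 3.92230422e-04, -5.70948672e+01, -5.01944697e+01, -1.68011020e-04,
        8.06262600e-03,  1.37843077e-05]), 'tool_pos': array([ 175.3844825 , -573.27980431,  230.32405317]), 'tcp_rot': array([-1.79903723e+02, -8.83086551e-03,  1.70038006e+01]), 'ft_force': array([ 0.07442602,  0.03705696, -0.49915047]), 'wrist_torque': array([-0.08186157,  0.01694187, -0.01209477]), 'grip_force': 0.0, 'finger_gap': 85.69141521859663}
```

View pics/top0.png

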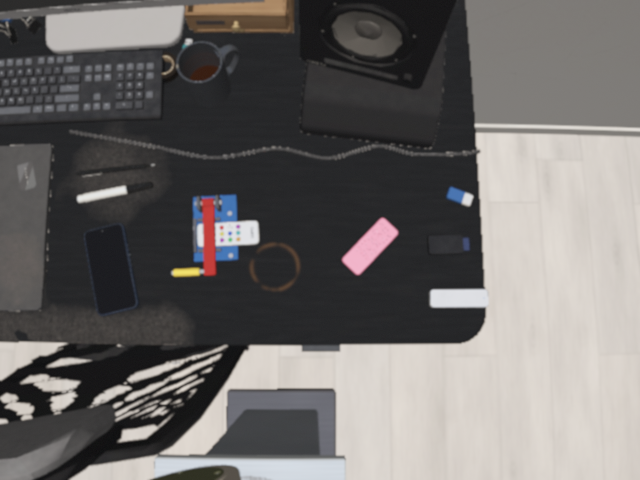

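View pics/scene0.png

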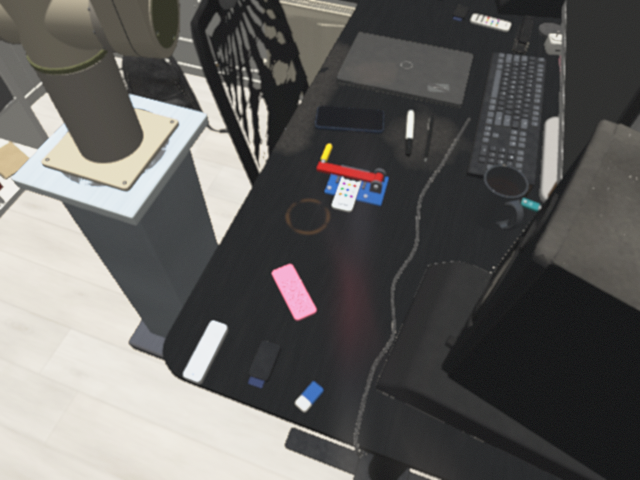

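The top view shows the blue clamp near (215,228), the red bar at (209,236), its yellow grip at (186,272), and the white remote with buttons at (238,233), sticking out to the right (-y). 

Things that could be mistaken for the target, in top-view pixels:
- **Remote:** pink look-alike (370,246), pale hub (458,298), white pen (102,194). There is also a white stick in the far corner, at (490,20) in the scene view.
- **Handle:** only the yellow one at (186,272).

I choose the white remote with buttons at (238,233) and the yellow grip at (186,272).

```bash
cat > h.py <<'E'
import cv2,numpy as np
from bench import r
from scipy.spatial.transform import Rotation as R
def pose(n,s=None):
    c=r.camera_params(n)
    if n!="wrist": return c,np.array(c["pose"])
    s=s or r.sense(); T=np.eye(4); T[:3,:3]=R.from_euler("xyz",s["tcp_rot"],degrees=True).as_matrix(); T[:3,3]=s["tool_pos"]
    return c,T@c["tool_from_camera"]
def ray(cp,uv,z):
    c,T=cp; K=np.array([[c["fx"],0,c["cx"]],[0,c["fy"],c["cy"]],[0,0,1.]])
    p=cv2.undistortPoints(np.array(uv,float).reshape(-1,1,2),K,np.array(c["dist_coeffs"])).reshape(-1,2)
    d=np.c_[p,np.ones(len(p))]@T[:3,:3].T; o=T[:3,3]
    return o+d*((z-o[2])/d[:,2])[:,None]
def masks(p):
    h=cv2.cvtColor(p,cv2.COLOR_BGR2HSV)
    return dict(yellow=cv2.inRange(h,(22,120,100),(35,255,255)),red=cv2.inRange(h,(0,170,80),(6,255,255))|cv2.inRange(h,(174,170,80),(180,255,255)),
      blue=cv2.inRange(h,(100,130,60),(118,255,255)),white=cv2.inRange(h,(0,0,170),(180,50,255)))
def blobs(m,roi,a=40):
    x0,y0,x1,y1=roi; k=np.zeros_like(m); k[y0:y1,x0:x1]=m[y0:y1,x0:x1]
    cs=[c for c in cv2.findContours(k,cv2.RETR_EXTERNAL,cv2.CHAIN_APPROX_NONE)[0] if cv2.contourArea(c)>a]
    return sorted(cs,key=cv2.contourArea,reverse=True)
E
python3 - <<'E'
from h import *
p=cv2.imread("pics/top0.png"); cp=pose("top"); ms=masks(p)
for n,z in dict(yellow=30,red=34,blue=8,white=16).items():
    for c in blobs(ms[n],(150,170,280,300))[:2]:
        b=cv2.boxPoints(cv2.minAreaRect(c)); w=ray(cp,b,z)[:,:2]
        print(n,cv2.contourArea(c),w.mean(0).round(1),w.round(0).tolist())
cv2.imwrite("pics/crop0.png",cv2.resize(p[180:290,160:280],None,fx=5,fy=5,interpolation=cv2.INTER_CUBIC))
E
```

```text
yellow 203.0 [457.1 106.8] [[465.0, 129.0], [465.0, 85.0], [450.0, 85.0], [449.0, 128.0]]
red 659.0 [514.9  70.1] [[579.0, 84.0], [579.0, 63.0], [451.0, 57.0], [451.0, 77.0]]
blue 418.5 [573.   45.7] [[596.0, 65.0], [596.0, 28.0], [550.0, 27.0], [550.0, 63.0]]
blue 248.5 [490.9  41.5] [[502.0, 60.0], [502.0, 24.0], [480.0, 23.0], [480.0, 59.0]]
white 957.5 [525.3  26.2] [[544.0, 65.0], [548.0, -10.0], [507.0, -13.0], [502.0, 62.0]]
white 116.0 [522.6  88.5] [[503.0, 93.0], [543.0, 95.0], [543.0, 84.0], [503.0, 83.0]]
```

View pics/crop0.png

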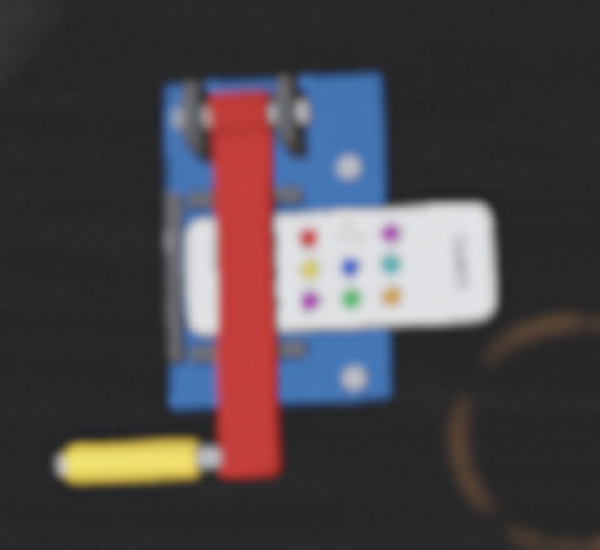

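The crop confirms it: yellow grip at the free end, white remote with coloured buttons under the red bar, overhanging to -y. The clamp yaw is about 2.6° and its origin is about (524,58). Next I move above the handle.

jog_arm:
  rows:
    - [[470, -573, 80], [0, 0, -1.32]]
    - [[470, -573, 80], [0, 0, -1.32]]
    - [[470, -573, 80], [0, 0, -1.32]]
    - [[470, -573, 80], [0, 0, -1.32]]
    - [[470, -573, 80], [0, 0, -1.32]]
    - [[470, -573, 80], [0, 0, -1.32]]
    - [[470, -573, 80], [0, 0, -1.32]]
    - [[470, -573, 80], [0, 0, -1.32]]
    - [[470, -573, 80], [0, 0, -1.32]]
    - [[470, -573, 80], [0, 0, -1.32]]
  grip: 40

```text
time: 1.1
tool_pos: [364.7, -112.1, 177.4]
tcp_rot: [180.0, 0.0, 92.9]
ft_force: [1.2, -1.1, -1.1]
finger_gap: 39.9
grip_force: 0.0
```

```bash
cat >> h.py <<'E'
def to(x,y,z,yaw):
    s=r.sense(); M=R.from_euler("xyz",s["tcp_rot"],degrees=True); G=R.from_euler("xyz",[180,0,yaw],degrees=True)
    print("t",s["time"],np.round(s["tool_pos"],1),np.round(s["tcp_rot"],1),"gap",round(s["finger_gap"],1),"F",np.round(s["ft_force"],1))
    print("shift",M.inv().apply(np.array([x,y,z])-s["tool_pos"]).round(1),"turn",(M.inv()*G).as_rotvec().round(3))
E
python3 -c "
from h import *
to(457,112,150,92.6)"
```

```text
t 1.1 [ 364.7 -112.1  177.4] [180.    0.   92.9] gap 39.9 F [ 1.2 -1.1 -1.1]
shift [219.2 103.4  27.4] turn [0.001 0.    0.005]
```

jog_arm:
  rows:
    - [[200, 95, 25], [0, 0, 0.005]]
    - [[200, 95, 25], [0, 0, 0.005]]
    - [[200, 95, 25], [0, 0, 0.005]]
    - [[200, 95, 25], [0, 0, 0.005]]
    - [[200, 95, 25], [0, 0, 0.005]]
    - [[200, 95, 25], [0, 0, 0.005]]
    - [[200, 95, 25], [0, 0, 0.005]]

```text
time: 1.8
tool_pos: [449.7, 90.4, 152.1]
tcp_rot: [-179.9, 0.0, 92.4]
ft_force: [-0.3, -1.4, -0.5]
finger_gap: 40.0
grip_force: 0.0
```

```bash
python3 - <<'E'
from h import *
s=r.sense(); p,d=r.snapshot("wrist"); cv2.imwrite("pics/w1.png",p); cp=pose("wrist",s); ms=masks(p)
for n,z in dict(yellow=28,red=34,blue=8,white=16).items():
    for c in blobs(ms[n],(0,0,640,480),300)[:3]:
        b=cv2.boxPoints(cv2.minAreaRect(c)); w=ray(cp,b,z)[:,:2]
        print(n,cv2.contourArea(c),w.mean(0).round(1),w.round(0).tolist())
to(457,112,150,92.6)
E
```

```text
yellow 1375.5 [457.6 105.1] [[450.0, 127.0], [463.0, 128.0], [466.0, 83.0], [452.0, 83.0]]
red 5330.5 [518.8  71.3] [[454.0, 58.0], [453.0, 80.0], [582.0, 85.0], [586.0, 63.0]]
blue 1511.0 [572.1  40.3] [[547.0, 52.0], [594.0, 54.0], [598.0, 29.0], [550.0, 27.0]]
blue 1405.5 [549.   90.3] [[502.0, 102.0], [592.0, 105.0], [597.0, 79.0], [505.0, 75.0]]
blue 683.5 [490.5  86.4] [[480.0, 73.0], [479.0, 99.0], [500.0, 99.0], [502.0, 74.0]]
white 7282.0 [277.3 -39.2] [[194.0, -64.0], [343.0, 32.0], [363.0, -11.0], [209.0, -114.0]]
white 5335.5 [274.6 172.7] [[252.0, 195.0], [302.0, 199.0], [298.0, 150.0], [245.0, 146.0]]
white 1996.5 [525.7  28.7] [[506.0, 2.0], [505.0, 57.0], [545.0, 55.0], [548.0, 0.0]]
t 1.85 [449.8  89.7 152.3] [-179.9    0.    92.4] gap 40.2 F [-0.6 -0.4 -0.3]
shift [21.9  8.1  2.3] turn [-0.001  0.    -0.004]
```

View pics/w1.png

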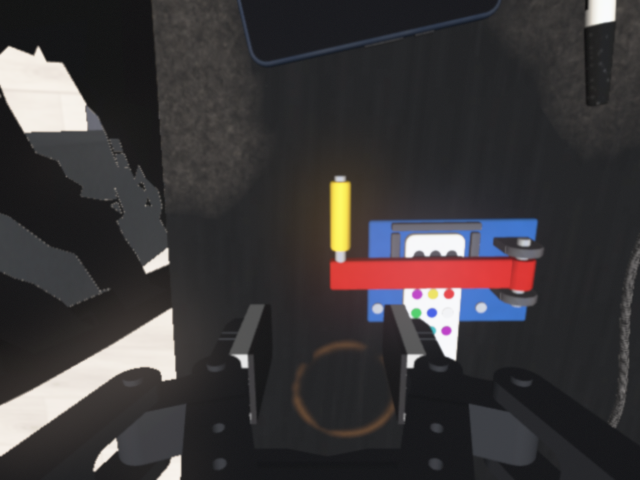

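The wrist view shows the yellow grip at (340,216), the bar at (430,274) and the remote at (433,320). The grip works out at about (457.5,106), which agrees with the top view. Next I descend and close.

jog_arm:
  rows:
    - [[21, 8, 30], [0, 0, 0]]
    - [[21, 8, 70], [0, 0, 0]]
    - [[21, 8, 105], [0, 0, 0]]
    - [[21, 8, 130], [0, 0, 0]]
    - [[21, 8, 142], [0, 0, 0]]
    - [[21, 8, 142], [0, 0, 0]]
    - [[21, 8, 142], [0, 0, 0]]

```text
time: 2.55
tool_pos: [458.3, 111.0, 11.9]
tcp_rot: [179.9, -0.0, 92.3]
ft_force: [0.7, -0.0, 0.6]
finger_gap: 40.3
grip_force: 0.0
```

jog_arm:
  rows:
    - [[0, 0, 0], [0, 0, 0]]
    - [[0, 0, 0], [0, 0, 0]]
    - [[0, 0, 0], [0, 0, 0]]
    - [[0, 0, 0], [0, 0, 0]]
    - [[0, 0, 0], [0, 0, 0]]
  grip: 5
  force: 25

```text
time: 3.05
tool_pos: [456.9, 111.5, 12.1]
tcp_rot: [-179.9, 0.0, 92.4]
ft_force: [-11.3, -2.4, 13.8]
finger_gap: 11.8
grip_force: 25.0
```

jog_arm:
  rows:
    - [[0, 0.3, -8.8], [0, 0, 0]]
    - [[0, 1.3, -17.5], [0, 0, 0]]
    - [[0, 2.9, -26.1], [0, 0, 0]]
    - [[0, 5.2, -34.6], [0, 0, 0]]
    - [[0, 8.1, -42.9], [0, 0, 0]]
    - [[0, 11.7, -50.9], [0, 0, 0]]
    - [[0, 15.8, -58.6], [0, 0, 0]]
    - [[0, 20.4, -66.1], [0, 0, 0]]
    - [[0, 25.6, -73.1], [0, 0, 0]]
    - [[0, 31.4, -79.8], [0, 0, 0]]

```text
time: 4.05
tool_pos: [483.4, 113.0, 90.3]
tcp_rot: [-179.3, -0.0, 92.4]
ft_force: [-31.9, 0.4, 20.9]
finger_gap: 12.0
grip_force: 26.2
```

jog_arm:
  rows:
    - [[0, 4.9, -8.4], [0, 0, 0]]
    - [[0, 12.2, -14.5], [0, 0, 0]]
    - [[0, 20, -20.1], [0, 0, 0]]
    - [[0, 28.2, -25], [0, 0, 0]]
    - [[0, 36.8, -29.3], [0, 0, 0]]
    - [[0, 45.7, -32.8], [0, 0, 0]]
    - [[0, 54.8, -35.8], [0, 0, 0]]
    - [[0, 64.1, -37.8], [0, 0, 0]]
    - [[0, 72.3, -39], [0, 0, 0]]
    - [[0, 77, -39.4], [0, 0, 0]]

```text
time: 5.05
tool_pos: [565.9, 116.8, 130.7]
tcp_rot: [-180.0, -0.1, 92.4]
ft_force: [-23.1, 4.0, 12.2]
finger_gap: 12.0
grip_force: 27.7
```

jog_arm:
  rows:
    - [[0, 0, 0], [0, 0, 0]]
    - [[0, 0, 0], [0, 0, 0]]

```text
time: 5.25
tool_pos: [565.5, 116.8, 130.7]
tcp_rot: [-180.0, -0.1, 92.4]
ft_force: [-7.0, 5.4, 4.8]
finger_gap: 12.2
grip_force: 26.3
```

```bash
python3 - <<'E'
from h import *
p,d=r.snapshot("scene"); cv2.imwrite("pics/s2.png",cv2.resize(p[60:260,220:480],None,fx=3,fy=3)); to(570,111,200,92.6)
E
```

```text
t 5.3 [565.5 116.8 130.7] [-1.80e+02 -1.00e-01  9.24e+01] gap 11.8 F [-6.6  5.   5.5]
shift [ -5.9   4.2 -69.3] turn [-0.001 -0.001 -0.004]
```

View pics/s2.png

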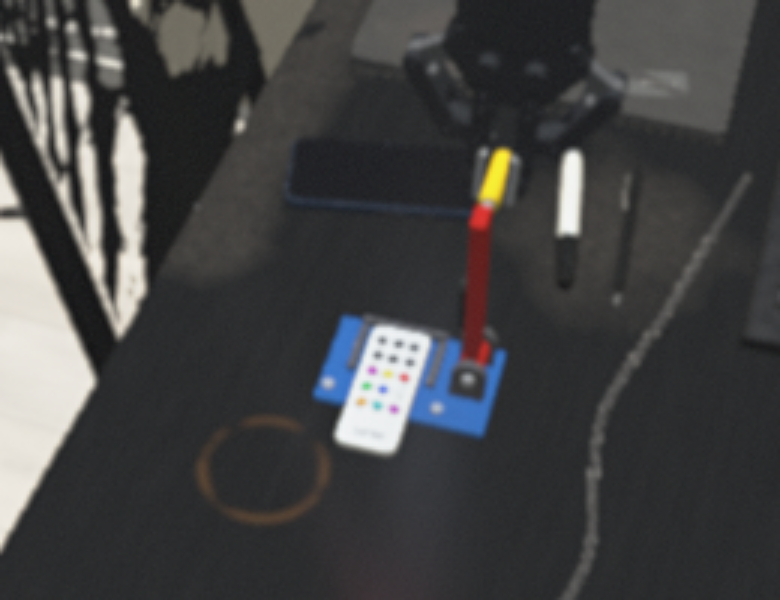

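The scene view shows the bar standing upright, with the grip at crop (495,178) and the remote free on the bed at crop (383,390). The handle travel gives an angle of about 1.5. I'll release, rise, and move over the overhang.

jog_arm:
  rows:
    - [[0, 0, 0], [0, 0, 0]]
    - [[0, 0, 0], [0, 0, 0]]
    - [[0, 0, 0], [0, 0, 0]]
    - [[0, 0, -30], [0, 0, 0]]
    - [[0, 0, -70], [0, 0, 0]]
    - [[-40, -10, -80], [0, 0, 0]]
    - [[-80, -35, -80], [0, 0, 0]]
    - [[-116, -40, -80], [0, 0, 0]]
    - [[-116, -40, -60], [0, 0, 0]]
    - [[-116, -40, -20], [0, 0, 0]]
  grip: 42

```text
time: 6.3
tool_pos: [533.7, -3.6, 153.6]
tcp_rot: [179.5, 0.1, 92.2]
ft_force: [0.5, -0.4, 0.7]
finger_gap: 42.2
grip_force: 0.0
```

```bash
python3 - <<'E'
from h import *
s=r.sense(); p,d=r.snapshot("wrist"); cv2.imwrite("pics/w3.png",p); cp=pose("wrist",s); m=masks(p)["white"]
for c in blobs(m,(0,0,640,480),800)[:5]:
    b=cv2.boxPoints(cv2.minAreaRect(c)); w=ray(cp,b,16)[:,:2]; print(cv2.contourArea(c),b.mean(0).round(),w.mean(0).round(1),w.round(0).tolist())
t=masks(r.snapshot("top")[0])["white"]
for c in blobs(t,(150,170,280,300))[:3]:
    b=cv2.boxPoints(cv2.minAreaRect(c)); w=ray(pose("top"),b,16)[:,:2]; print("top",w.mean(0).round(1),w.round(0).tolist())
to(527,0,150,92.6)
E
```

```text
10875.0 [ 34. 345.] [ 328.8 -100.6] [[319.0, -14.0], [364.0, -12.0], [342.0, -188.0], [290.0, -189.0]]
9736.0 [314. 160.] [525.9  41.5] [[503.0, 92.0], [542.0, 94.0], [551.0, -8.0], [508.0, -11.0]]
top [525.1 102.2] [[638.0, 161.0], [638.0, 53.0], [412.0, 46.0], [412.0, 149.0]]
top [525.  51.] [[412.0, 78.0], [642.0, 47.0], [637.0, 23.0], [409.0, 55.0]]
top [527.   -5.1] [[546.0, 1.0], [546.0, -11.0], [508.0, -11.0], [508.0, 0.0]]
t 6.4 [527.   -2.  144.7] [-1.795e+02 -1.000e-01  9.230e+01] gap 42.3 F [-1.3  1.4 -1.1]
shift [ 2.   0.1 -5.3] turn [-0.008 -0.001 -0.006]
```

View pics/w3.png

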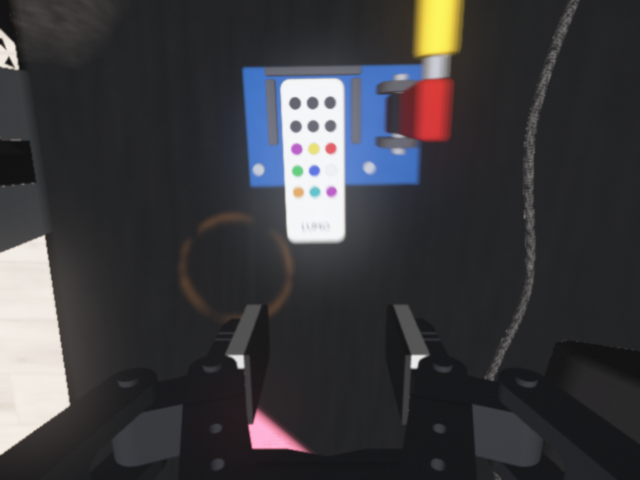

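The wrist view shows the remote at (315,160) with its overhanging end at (316,240) and the upright bar at (430,110). The remote's near end lies at about x 527, y -11, so I pinch at y 0.

jog_arm:
  rows:
    - [[2, 0, 0], [0, 0, 0]]
    - [[2, 0, 45], [0, 0, 0]]
    - [[2, 0, 90], [0, 0, 0]]
    - [[2, 0, 120], [0, 0, 0]]
    - [[2, 0, 135], [0, 0, 0]]
    - [[2, 0, 143], [0, 0, 0]]
    - [[2, 0, 143], [0, 0, 0]]
  grip: 60

```text
time: 7.1
tool_pos: [531.4, 0.5, 7.8]
tcp_rot: [179.9, 0.0, 92.4]
ft_force: [0.8, 0.3, -0.4]
finger_gap: 60.1
grip_force: 0.0
```

```bash
python3 - <<'E'
from h import *
s=r.sense();p,d=r.snapshot("wrist"); cv2.imwrite("pics/w4.png",p); to(527,0,0,92.6)
E
```

```text
t 7.15 [5.319e+02 3.000e-01 8.600e+00] [179.9   0.   92.4] gap 59.8 F [-0.2 -0.4  0.9]
shift [-0.1 -5.   8.5] turn [ 0.002  0.    -0.004]
```

View pics/w4.png

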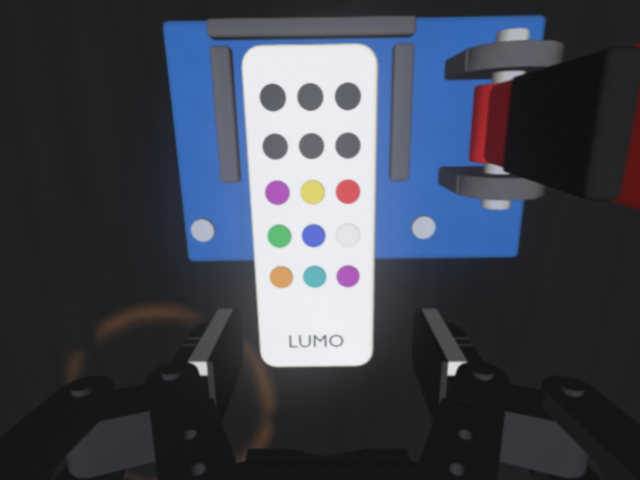

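The wrist view from close up shows the remote end ("LUMO") at (316,340). The finger midline is about 13 px to its right, so I shift -5 in x, lower, and then close.

jog_arm:
  rows:
    - [[3, -5, 3], [0, 0, 0]]
    - [[3, -5, 8], [0, 0, 0]]
    - [[3, -5, 8], [0, 0, 0]]
    - [[3, -5, 8], [0, 0, 0]]

```text
time: 7.55
tool_pos: [525.4, 3.1, -1.0]
tcp_rot: [180.0, 0.0, 92.4]
ft_force: [0.6, 0.4, -0.1]
finger_gap: 60.2
grip_force: 0.0
```

jog_arm:
  rows:
    - [[0, 0, 0], [0, 0, 0]]
    - [[0, 0, 0], [0, 0, 0]]
    - [[0, 0, 0], [0, 0, 0]]
    - [[0, 0, 0], [0, 0, 0]]
    - [[0, 0, 0], [0, 0, 0]]
  grip: 30
  force: 25

```text
time: 8.05
tool_pos: [525.5, 3.1, -0.9]
tcp_rot: [180.0, 0.0, 92.3]
ft_force: [-0.6, -0.3, 3.5]
finger_gap: 39.5
grip_force: 27.5
```

jog_arm:
  rows:
    - [[-3, 0, -0.5], [0, 0, 0]]
    - [[-10, 0, -1], [0, 0, 0]]
    - [[-20, 0, -1], [0, 0, 0]]
    - [[-32, 0, -1], [0, 0, 0]]
    - [[-44, 0, -1], [0, 0, 0]]
    - [[-56, 0, -1], [0, 0, 0]]
    - [[-68, 0, -1], [0, 0, 0]]
    - [[-78, 0, -1], [0, 0, 0]]
    - [[-86, 0, -1], [0, 0, 0]]
    - [[-90, 0, -1], [0, 0, 0]]

```text
time: 9.05
tool_pos: [529.1, -87.7, -0.1]
tcp_rot: [180.0, 0.0, 92.3]
ft_force: [-0.9, 0.1, -0.4]
finger_gap: 39.3
grip_force: 27.1
```

jog_arm:
  rows:
    - [[0, 0, 0], [0, 0, 0]]
    - [[0, 0, 1.5], [0, 0, 0]]
    - [[0, 0, 3], [0, 0, 0]]
    - [[0, 0, 3], [0, 0, 0]]

```text
time: 9.45
tool_pos: [529.3, -86.7, -1.4]
tcp_rot: [-180.0, 0.0, 92.4]
ft_force: [-9.9, -0.2, 19.3]
finger_gap: 39.4
grip_force: 38.1
```

```bash
python3 - <<'E'
from h import *
s=r.sense();p,d=r.snapshot("wrist"); q,_=r.snapshot("scene"); cv2.imwrite("pics/w5.png",np.vstack([cv2.resize(p,(400,300)),cv2.resize(q[60:260,220:480],(400,300))])); to(523,-87,0,92.6)
E
```

```text
t 9.55 [529.3 -86.7  -1.4] [-180.     0.    92.4] gap 39.4 F [-9.7  0.1 19.2]
shift [-0.1 -6.3 -1.4] turn [-0.     0.001 -0.004]
```

View pics/w5.png

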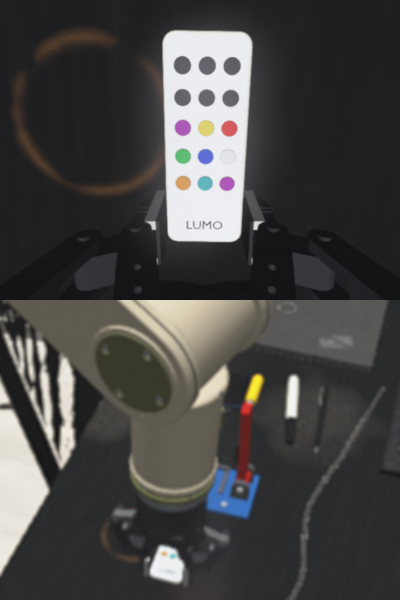

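The wrist half shows the remote held by its LUMO end and clear of the clamp. The scene half shows the bar still upright. The fingertips touch the desk while the remote is still about 7 mm up, so I back off slightly, tip the far end down to the desk, and then release.

jog_arm:
  rows:
    - [[0, 0, -2], [0, 0, 0]]
    - [[0, 0, -3], [0, -0.03, 0]]
    - [[0, 0, -3], [0, -0.06, 0]]
    - [[0, 0, -3], [0, -0.09, 0]]
    - [[0, 0, -3], [0, -0.09, 0]]

```text
time: 10.05
tool_pos: [528.8, -85.6, -0.5]
tcp_rot: [-180.0, 5.2, 92.4]
ft_force: [0.1, 0.3, -1.6]
finger_gap: 39.1
grip_force: 27.1
```

jog_arm:
  rows:
    - [[0, 0, 0], [0, 0, 0]]
    - [[0, 0, 0], [0, 0, 0]]
    - [[0, 0, 0], [0, 0, 0]]
    - [[0, 0, 0], [0, 0, 0]]
    - [[0, 0, -15], [0, 0, 0]]
    - [[0, 0, -45], [0, 0, 0]]
    - [[0, 0, -90], [0, 0.045, 0]]
    - [[0, 0, -140], [0, 0.09, 0]]
    - [[0, 0, -140], [0, 0.09, 0]]
    - [[0, 0, -140], [0, 0.09, 0]]
  grip: 65

```text
time: 11.05
tool_pos: [530.2, -74.9, 142.6]
tcp_rot: [179.7, 0.1, 92.3]
ft_force: [-0.4, 0.4, -0.5]
finger_gap: 64.9
grip_force: 0.0
```

```bash
python3 - <<'E'
from h import *
s=r.sense();p,d=r.snapshot("wrist"); q,_=r.snapshot("scene"); cv2.imwrite("pics/w6.png",np.vstack([cv2.resize(p,(400,300)),cv2.resize(q[60:260,220:480],(400,300))])); to(523,-87,0,92.6)
cp=pose("wrist",s)
for c in blobs(masks(p)["white"],(0,0,640,480),800)[:3]:
    w=ray(cp,cv2.boxPoints(cv2.minAreaRect(c)),8)[:,:2]; print(w.mean(0).round(1),w.round(0).tolist())
    u,v=cv2.minAreaRect(c)[0]; print("depth z",cp[1][2,3]+(cp[1][:3,:3]@np.array([(u-cp[0]["cx"])/cp[0]["fx"],(v-cp[0]["cy"])/cp[0]["fy"],1]))[2]*d[int(v),int(u)])
E
```

```text
t 11.15 [527.9 -74.1 138.9] [-180.     0.    92.3] gap 64.8 F [-0.6 -0.2 -0.2]
shift [-12.7  -5.3 138.9] turn [-0.001  0.    -0.004]
[ 328.1 -144.3] [[292.0, -235.0], [322.0, -55.0], [361.0, -53.0], [338.0, -234.0]]
depth z -947.0557111607181
[528.7 -46.9] [[507.0, 4.0], [546.0, 6.0], [552.0, -98.0], [509.0, -100.0]]
depth z 8.793444970042856
```

View pics/w6.png

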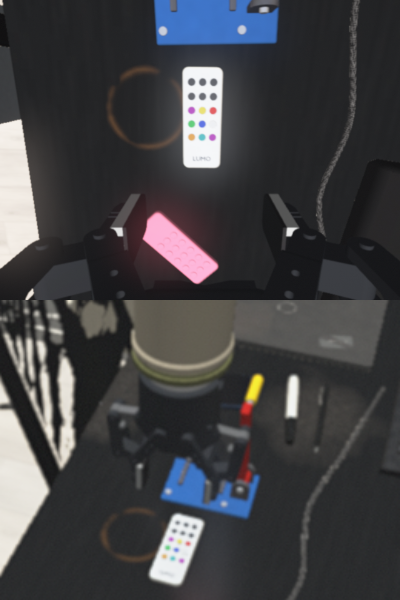

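The remote lies flat (top about 8 mm up, y from -99 to 5) and is about 20 mm clear of the bed edge. The bar is upright, the pink look-alike is untouched, and the gripper is well above everything.

```bash
python3 -c "
from bench import r
print(r.hand_in())"
```

```text
the job is handed in; nothing more can be done
None
```

The job is handed in: the clamp bar stands upright at about 1.5 rad, and the remote lies flat on the desk about 20 mm beyond the clamp's open end; the robot never went near the other objects and finished at about 11 s.

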